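# Make up a pouring kit and a sample kit on two kit boards

### The job

Make up two kits from the loose stock on the bench riser. The pouring kit goes on the blue board: the red-lidded pot on the round outline and the pink jug on the oblong one; the sample kit goes on the yellow board: the small tan cast bar on the long narrow outline and the grey cast block on the broad one. Stand each thing squarely within its outline the way it stands now, the jug, bar and block with their long sides along those of their outlines (either way round), let go of everything, and leave the bottle, the cream block and the cup where they are.

Things in the scene. Friction and masses are not known exactly. Their poses are not given: they have to be found in the camera images.
- blue_board: Blue kit board, 112 (own x) x 124 (own y) x 10 mm, rimless, fixed on a plywood bench riser whose top is 130 mm above the worktop; the stock stands on the riser too, in a row nearer the robot. Origin: centre of the board's underside; z up. White outlines on its top, long sides along its x: a circle 48 mm across, centred at x = 0, y = +34 mm, and an oblong 78 x 58 mm, centred at x = 0, y = -30 mm.
- yellow_board: Yellow kit board, 112 (own x) x 124 (own y) x 10 mm, rimless, fixed on a plywood bench riser whose top is 130 mm above the worktop; the stock stands on the riser too, in a row nearer the robot. Origin: centre of the board's underside; z up. White outlines on its top, long sides along its x: a long narrow one 104 x 50 mm, centred at x = 0, y = +34 mm, and a broad one 82 x 62 mm, centred at x = 0, y = -30 mm.
- pink_jug_mid (a point): Pink hardener jug standing upright, 52 (own x) x 72 (own y) x 136 mm tall, about 0.4 kg. This point is on its middle axis, 68 mm above its underside; z up. Its body keeps its width up to 100 mm and then narrows to the neck; grip it across its 52 mm, 15 to 25 mm above this point, so that its neck clears the gripper's body.
- block_mid (a point): Grey cast block, 56 (own x) x 76 (own y) x 61 mm tall, about 0.5 kg. This point is its centre, 30 mm above its underside; z up. Grip it across its 56 mm.
- sample_bar_mid (a point): Small tan cast bar lying flat, 44 (own x) x 98 (own y) x 16 mm tall, about 0.12 kg, its sides drawn in towards the underside. This point is its centre, 8 mm above its underside; z up. Grip it across its 44 mm.
- pot_mid (a point): Small round pot with a red lid, 40 mm across its body, 48 mm tall, about 0.08 kg; the lid is 37 mm across and takes up the top 16 mm, with a narrower neck below it. This point is its centre, 24 mm above its underside; z up.
- spirit: Bystander: white spirit bottle with a blue and white label, 62 mm across, 159 mm tall, loose, upright. Origin: centre of its underside.
- wedge: Bystander: thick cream cast block, 66 (own x) x 130 (own y) x 45 mm, loose. Origin: centre of its underside.
- cup: Bystander: pale mixing cup, 79 mm across, 88 mm tall, loose, upright on the left end of the riser. Origin: centre of its underside.

How it is judged:
At the end, for the whole second after the job is handed in: Pot and pink jug on the blue board, tan bar and grey block on the yellow board, each within 12 mm (along each board axis) of its outline's centre, resting on the board upright; jug, bar and block with their long sides within 0.26 rad of the outline's; all released and at rest (x of pot_mid in the frame of blue_board between -0.012 and 0.012 m and y of pot_mid in the frame of blue_board between 0.022 and 0.046 m and z of pot_mid in the frame of blue_board between 0.028 and 0.04 m and angle between each of pot_mid, pink_jug_mid, sample_bar_mid, block_mid's own z axis and vertical below 0.12 rad and x of pink_jug_mid in the frame of blue_board between -0.012 and 0.012 m and y of pink_jug_mid in the frame of blue_board between -0.042 and -0.018 m and z of pink_jug_mid in the frame of blue_board between 0.072 and 0.084 m and angle between the y axis of pink_jug_mid and the x axis of blue_board, either way round below 0.26 rad and x of sample_bar_mid in the frame of yellow_board between -0.012 and 0.012 m and y of sample_bar_mid in the frame of yellow_board between 0.022 and 0.046 m and z of sample_bar_mid in the frame of yellow_board between 0.012 and 0.024 m and angle between the y axis of each of sample_bar_mid, block_mid and the x axis of yellow_board, either way round below 0.26 rad and x of block_mid in the frame of yellow_board between -0.012 and 0.012 m and y of block_mid in the frame of yellow_board between -0.042 and -0.018 m and z of block_mid in the frame of yellow_board between 0.0345 and 0.0465 m); the robot touches nothing.
It fails at once if the spirit bottle is pushed more than 30 mm away or tipped over (distance of spirit from where it was at the start of the episode above 0.03 m or angle between spirit's own z axis and vertical above 0.4 rad).
It fails at once if the cream block is pushed more than 30 mm away or tipped over (distance of wedge from where it was at the start of the episode above 0.03 m or angle between wedge's own z axis and vertical above 0.4 rad).
It fails at once if the mixing cup is pushed more than 30 mm away or tipped over (distance of cup from where it was at the start of the episode above 0.03 m or angle between cup's own z axis and vertical above 0.4 rad).
It also fails if it takes over 96 s, if anything falls off the work surface, if the arm or the gripper's body presses on something with over 40 N, if the wrist force passes 120 N, or if a joint passes its speed limit or range.

### The arm

A 6-joint arm with a two-finger parallel gripper is mounted at the origin on a cart in front of the work surface, level with it; the furniture and walls round the work are solid. World frame = base frame: x ahead of the robot, y to its left, z up, the work surface at z = 0. Lengths are in m, angles in rad, forces in N, time in s.
With the tool pointing down it reaches from about 0.35 to 0.975 m from the base axis. Payload 4.9 kg.
Tool frame: the origin (TCP) lies midway between the tips of the shut fingers; the grasp point (between the pads) lies 19 mm behind it; z points along the fingers, y is the direction in which the jaws open and shut (so a half turn about z gives the same grasp; the last joint's range is limited). The gripper opens to 85 mm and grips with 20 to 120 N. Pads are 22 mm wide; open, the fingers measure 114 mm over their backs; the gripper's body (76 mm by 85 mm) begins 54 mm behind the grasp point. The pads swing forward as they close: fully open they stand 13 mm farther back than shut.
Start: joints at [0.992, 0.053, 1.613, -0, 1.476, -0.119], TCP at [0.277, 0.56, 0.231] pointing down, gripper open.
Joint ranges: [-3.01, 3.01], [-1.01, 2.22], [0.06, 2.58], [-1.02, 4.17], [0.09, 2.62], [-3.14, 3.14]. Speed limits (rad/s): [2.57, 2.57, 3.14, 3.14, 3.14, 3.14].

### API

Orientations are given as a rotation vector (axis times angle).
In Python, from station import ctrl gives the robot as it stands.
- The arm moves only by the tool drive_tool, never from a script. Its argument "moves" is one flat list of numbers, 7 for each row, row after row: the turn, a rotation vector about the world's x, y, z in degrees, then the shift along the world's x, y, z in m, then the closure, from 0 (fully open) to 1 (shut). A call has exactly 5 rows; each row shifts and turns the commanded pose from where the row before left it; what a row does not reach is not made up. A row lasts 1/8 s, in which the tool goes at most 62.5 mm and 10.7 degrees, less where a joint would pass 70% of its speed; a pose out of reach is approached as far as the arm can. A call is refused whole if a number of a shift passes 0.0625 or a number of a turn 10.7, either way. A call with a gripper value outside its range is refused whole. The fingers move at their own pace and stop on an object; "newtons" is the grip in N (left out, the last holds). Time passes only in rows, so rows that do not move let the fingers close, or fill a call up. It gives the time, the measured TCP pose, the force and the opening at its end, in the units of the state.
- ctrl.get_obs(): the state, without advancing time (a new reading comes with each control period).
- ctrl.get_image(name): name is "side" or "top" or "wrist"; returns the picture (384x512x3 uint8, red, green, blue); there is no depth.
- ctrl.get_calibration(name): a dict with "fx", "fy", "cx", "cy" (pixels), "rvec" (rotation vector, rad) and "tvec" (3), from world to camera coordinates, as OpenCV has them; the wrist camera has in their place "T_tool_cam" (4x4, takes a point from camera to tool coordinates, whose origin is the TCP and whose axes are the flange's). Camera axes: x right, y down, z forward; pixel columns grow to the right and rows downward; lengths in m; the calibration is good to about 2 mm. The wrist camera is an equidistant fisheye: a pixel r from the principal point sees the ray r / f radians off the axis. A picture is of the moment at which its call begins: read the wrist's pose just before it. get_calibration takes no time and is no camera call.
- ctrl.finish_job(): hands the job in, once; it reports no verdict.
The state is a dict: "t": time; "q": joint angles; "dq": joint speeds; "effort": joint torques, N m; "tool_pos": TCP position; "tool_rot": TCP orientation; "contact_force": force on the tool from outside, world axes, zero at the start; "wrist_torque": the same for the moment, N m; "opening": finger opening in m.
Only numpy, scipy, OpenCV 4.12 (cv2) and the standard library are available. Lean on these libraries where they do the work, as an engineer would, in place of code of your own. Each camera call takes 0.05 s, during which the arm holds its last target.

## Working session

There is one attempt and no reset: what is moved stays moved. The work goes in short steps, Python scripts to look and compute and a tool call to move; the robot and the scene stay as the last step left them, time stands still between calls to the robot, and variables do not carry over. Pictures are saved under pics/ and viewed, and the job is handed in when it is done.

Besides the shell and the picture viewer there is one more tool, called after ">>>" as name(argument=value, ...) on one line, values as JSON. drive_tool: Moves the arm, as the interface text tells. Its arguments: {"type":"object","properties":{"moves":{"type":"array","items":{"type":"number"}},"newtons":{"type":"number"}},"required":["moves"]}

```bash
ls; mkdir -p pics; python3 - <<'E'
from station import ctrl
import cv2
o=ctrl.get_obs(); print(o)
for n in("side","top","wrist"):
    print(n,ctrl.get_calibration(n))
    cv2.imwrite(f"pics/{n}0.png",ctrl.get_image(n)[:,:,::-1])
E
```

```text
pics
{'t': 0.0, 'q': array([ 9.92063134e-01,  5.33792168e-02,  1.61428743e+00, -3.30889772e-05,
        1.47601744e+00, -1.18990932e-01]), 'dq': array([ 0.00092337,  0.00126403, -0.0006862 , -0.00012998, -0.00077165,
       -0.00140107]), 'effort': array([-7.76492088e-04, -3.93690205e+01, -3.70172954e+01, -2.58996879e-04,
        6.95940820e-03, -2.02031850e-05]), 'tool_pos': array([0.27698105, 0.55957482, 0.2300531 ]), 'tool_rot': array([-0.71565728, -3.05828914,  0.00310432]), 'contact_force': array([ 0.40021834, -0.52571306, -0.54273755]), 'wrist_torque': array([-0.0548924 , -0.03123301, -0.01711644]), 'opening': 0.08552992304590627}
side {'fx': 396.34648960371925, 'fy': 396.34648960371925, 'cx': 260.2019409234223, 'cy': 192.46147183510072, 'rvec': array([ 0.03322589,  2.71369765, -1.52098606]), 'tvec': array([0.49237961, 0.11194396, 1.34147247])}
top {'fx': 408.27801428019353, 'fy': 408.27801428019353, 'cx': 257.6445090954846, 'cy': 185.8376227958195, 'rvec': array([ 2.11884522, -1.99210656,  0.29767031]), 'tvec': array([-0.07692077,  0.52905568,  1.430848  ])}
wrist {'fx': 297.3186396354542, 'fy': 297.3186396354542, 'cx': 255.26061503740354, 'cy': 191.5676662022199, 'T_tool_cam': array([[ 9.23600613e-05, -9.65499293e-01, -2.60405657e-01,
         6.53460234e-02],
       [ 9.99999771e-01,  2.63858840e-04, -6.23625021e-04,
        -8.99769395e-04],
       [ 6.70819852e-04, -2.60405540e-01,  9.65499096e-01,
        -1.42323634e-01],
       [ 0.00000000e+00,  0.00000000e+00,  0.00000000e+00,
         1.00000000e+00]])}
```

View pics/side0.png

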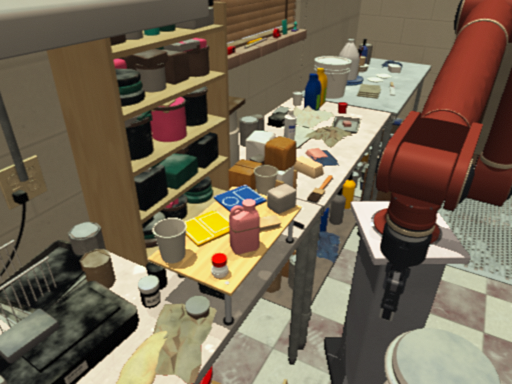

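View pics/top0.png

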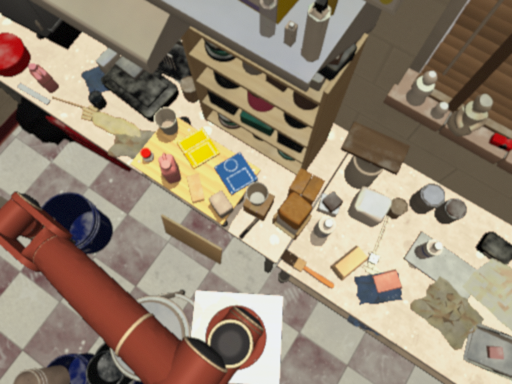

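View pics/wrist0.png

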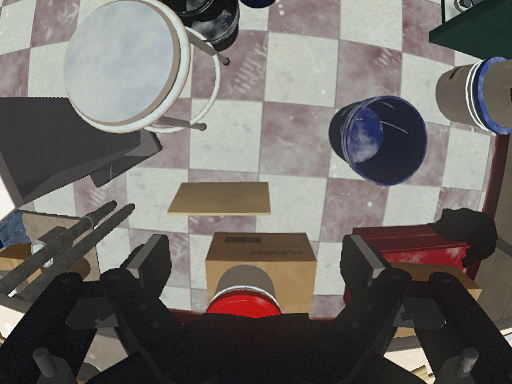

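```bash
python3 - <<'E'
import cv2
a=cv2.imread("pics/top0.png")[100:220,125:285]; cv2.imwrite("pics/topz.png",cv2.resize(a,None,fx=5,fy=5,interpolation=cv2.INTER_CUBIC)[:600,:800])
a=cv2.imread("pics/side0.png")[170:290,145:305]; cv2.imwrite("pics/sidez.png",cv2.resize(a,None,fx=5,fy=5,interpolation=cv2.INTER_CUBIC))
E
```

```text
(no output)
```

View pics/topz.png

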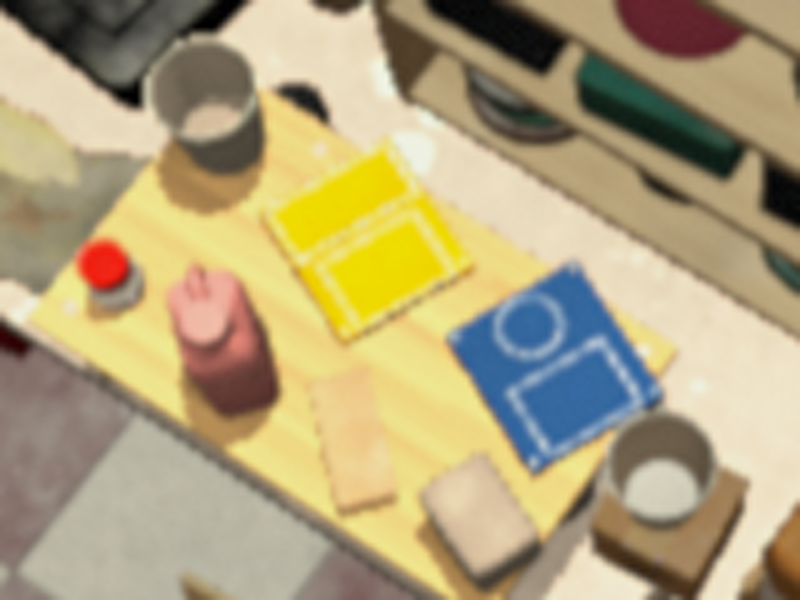

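View pics/sidez.png

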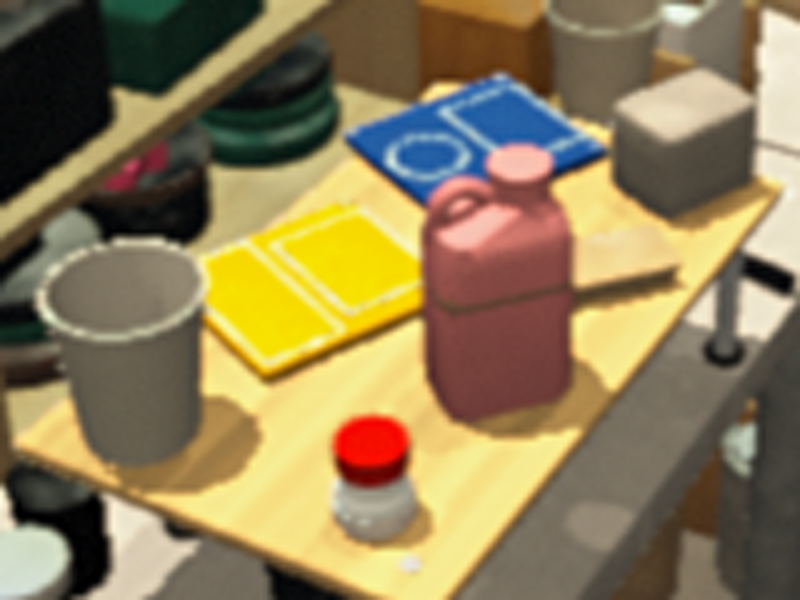

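```bash
cat > h.py <<'E'
import numpy as np, cv2
from scipy.spatial.transform import Rotation as R
from station import ctrl
def ray(n,u,v,obs=None):
    c=ctrl.get_calibration(n)
    if n=="wrist":
        x=(u-c["cx"])/c["fx"]; y=(v-c["cy"])/c["fy"]; r=np.hypot(x,y)
        d=np.array([np.sin(r)*x/r,np.sin(r)*y/r,np.cos(r)])
        T=c["T_tool_cam"]; Rw=R.from_rotvec(obs["tool_rot"]).as_matrix()
        return obs["tool_pos"]+Rw@T[:3,3], Rw@T[:3,:3]@d
    Rm=R.from_rotvec(c["rvec"]).as_matrix()
    d=np.array([(u-c["cx"])/c["fx"],(v-c["cy"])/c["fy"],1])
    return -Rm.T@c["tvec"], Rm.T@d
def hit(n,u,v,z,obs=None):
    o,d=ray(n,u,v,obs); return (o+d*(z-o[2])/d[2])
def z5(px,py,x0,y0,f=5): return (px+.5)/f-.5+x0,(py+.5)/f-.5+y0
E
python3 - <<'E'
from h import *
def T(px,py,z): return hit("top",*z5(px,py,125,100),z).round(4)
def S(px,py,z): return hit("side",*z5(px,py,145,170),z).round(4)
B=.14
print("riser corners top",[T(*p,.13) for p in((30,318),(262,92),(675,352))])
print("yellow",[T(*p,B) for p in((265,212),(390,140),(473,268),(345,343))])
print("yellow side",[S(*p,B) for p in((350,203),(270,376))])
print("blue",[T(*p,B) for p in((573,263),(448,338),(535,470),(660,397))])
print("blue side",[S(*p,B) for p in((347,132),(503,75),(607,153))])
print("circ",T(530,326,B), S(428,158,B))
print("pot",T(105,264,.178),"side",S(371,435,.178))
print("block",[T(*p,.191) for p in((422,492),(483,455),(538,540),(480,580))])
print("block side",[S(*p,.191) for p in((703,70),(755,100),(665,135),(613,102))])
print("bar",[T(*p,.146) for p in((312,380),(363,368),(396,493),(347,513))])
print("jug cap",T(205,318,.266),S(522,160,.266))
print("jug bottom",[T(*p,.130) for p in((190,378),(230,415),(278,398))])
print("jug bot side",[S(*p,.13) for p in((428,375),(465,418),(570,385))])
print("cup2",T(660,475,.22))
for n in("top","side"): print(ray(n,256,192)[0])
E
```

```text
riser corners top [array([0.5749, 0.4209, 0.13  ]), array([0.7652, 0.2742, 0.13  ]), array([ 0.5775, -0.0486,  0.13  ])]
yellow [array([0.664 , 0.2579, 0.14  ]), array([0.7272, 0.1722, 0.14  ]), array([0.6295, 0.1017, 0.14  ]), array([0.5663, 0.1883, 0.14  ])]
yellow side [array([0.6313, 0.1087, 0.14  ]), array([0.662 , 0.2669, 0.14  ])]
blue [array([0.6378, 0.0294, 0.14  ]), array([0.5746, 0.1148, 0.14  ]), array([0.48  , 0.0444, 0.14  ]), array([ 0.5394, -0.0401,  0.14  ])]
blue side [array([0.6382, 0.0307, 0.14  ]), array([ 0.5422, -0.0382,  0.14  ]), array([0.4793, 0.0559, 0.14  ])]
circ [0.5874 0.0567 0.14  ] [0.5875 0.0607 0.14  ]
pot [0.6017 0.357  0.178 ] side [0.6039 0.3578 0.178 ]
block [array([0.4455, 0.1151, 0.191 ]), array([0.474 , 0.0762, 0.191 ]), array([0.417 , 0.0341, 0.191 ]), array([0.3872, 0.0705, 0.191 ])]
block side [array([0.4223, 0.0438, 0.191 ]), array([0.3948, 0.0789, 0.191 ]), array([0.4503, 0.117 , 0.191 ]), array([0.4781, 0.0806, 0.191 ])]
bar [array([0.535 , 0.2076, 0.146 ]), array([0.5462, 0.1723, 0.146 ]), array([0.4557, 0.1396, 0.146 ]), array([0.4392, 0.1722, 0.146 ])]
jug cap [0.5345 0.258  0.266 ] [0.5329 0.259  0.266 ]
jug bottom [array([0.5363, 0.2988, 0.13  ]), array([0.5103, 0.2665, 0.13  ]), array([0.5251, 0.2337, 0.13  ])]
jug bot side [array([0.5818, 0.2548, 0.13  ]), array([0.562 , 0.2895, 0.13  ]), array([0.5079, 0.264 , 0.13  ])]
cup2 [ 0.4591 -0.0455  0.22  ]
[ 0.08979833 -0.07397663  1.52302542]
[0.54135773 1.06850776 0.78723599]
```

>>> drive_tool(moves=[0, 0, 0, 0, 0, 0.06, 0, 0, 0, 0, 0.02, -0.03, 0.05, 0, 0, 0, 0, 0.03, -0.05, 0.03, 0, 0, 0, 0, 0.035, -0.05, 0.03, 0, 0, 0, 0, 0.035, -0.05, 0, 0])

```text
t: 0.78
tool_pos: [0.3942, 0.3856, 0.4008]
tool_rot: [0.713, 3.056, 0.007]
contact_force: [-0.0, -0.0, 0.1]
opening: 0.0854
```

>>> drive_tool(moves=[0, 0, 0, 0.035, -0.05, 0, 0, 0, 0, 0, 0.035, -0.05, 0, 0, 0, 0, 0, 0.03, -0.05, 0, 0, 0, 0, 0, 0, 0, 0, 0, 0, 0, 0, 0, 0, 0, 0])

```text
t: 1.4
tool_pos: [0.4929, 0.2366, 0.3971]
tool_rot: [-0.716, -3.058, -0.0]
contact_force: [0.2, 0.5, -0.8]
opening: 0.085
```

```bash
python3 - <<'E'
from h import *
o=ctrl.get_obs(); im=ctrl.get_image("wrist"); 
np.savez("w1.npz",p=o["tool_pos"],r=o["tool_rot"]); cv2.imwrite("pics/w1.png",im[:,:,::-1]); print(o["t"],o["tool_pos"],o["q"])
cv2.imwrite("pics/w1z.png",cv2.resize(im[:,:,::-1],(800,600),interpolation=cv2.INTER_CUBIC))
E
```

```text
1.4 [0.49292759 0.23660949 0.39714895] [ 3.11134816e-01 -1.77272308e-01  1.56175723e+00  5.26771383e-04
  1.75776101e+00 -7.99422818e-01]
```

View pics/w1z.png

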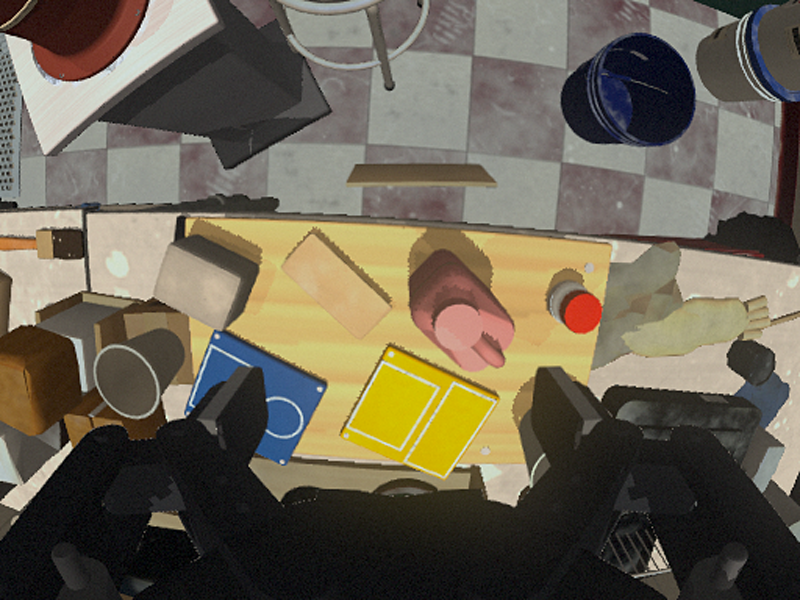

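```bash
python3 - <<'E'
import cv2
a=cv2.imread("pics/w1.png")
b=a[140:230,95:260]; cv2.imwrite("pics/w1a.png",cv2.resize(b,None,fx=4.8,fy=4.8,interpolation=cv2.INTER_CUBIC))
b=a[140:310,215:395]; cv2.imwrite("pics/w1b.png",cv2.resize(b,None,fx=3.5,fy=3.5,interpolation=cv2.INTER_CUBIC))
E
```

```text
(no output)
```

View pics/w1a.png

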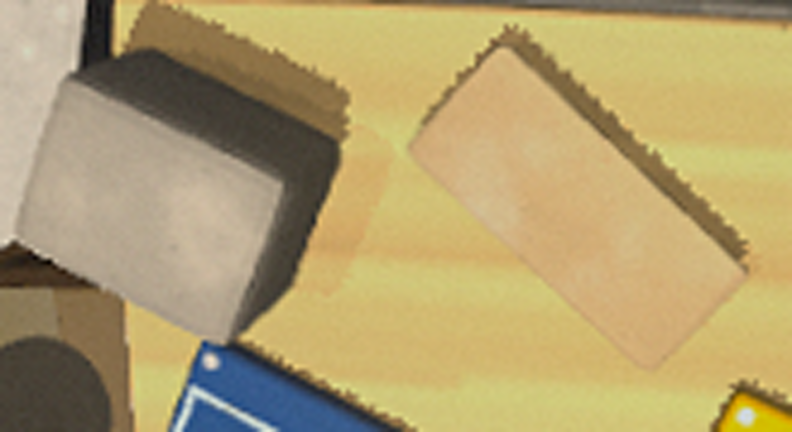

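View pics/w1b.png

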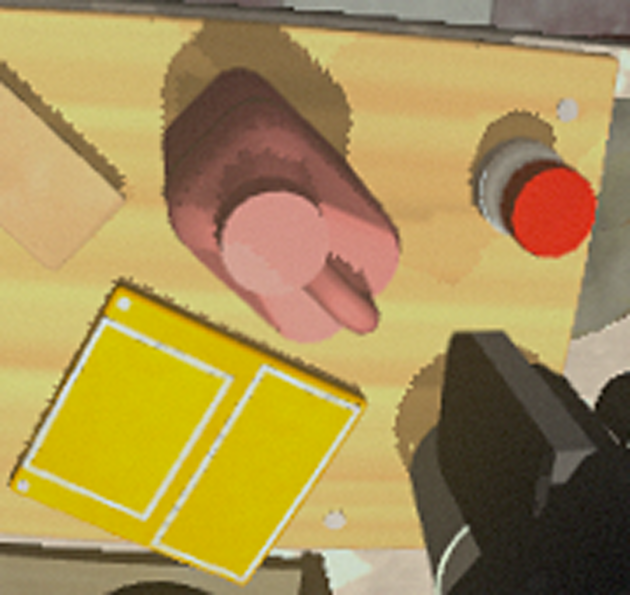

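```bash
cat >> h.py <<'E'
def proj(n,P,obs=None):
    P=np.asarray(P,float); c=ctrl.get_calibration(n)
    if n=="wrist":
        T=c["T_tool_cam"]; Rw=R.from_rotvec(obs["tool_rot"]).as_matrix()
        X=((P-obs["tool_pos"])@Rw-T[:3,3])@T[:3,:3]
        rho=np.hypot(X[:,0],X[:,1]); th=np.arctan2(rho,X[:,2])
        return np.c_[c["cx"]+c["fx"]*th*X[:,0]/rho, c["cy"]+c["fy"]*th*X[:,1]/rho]
    return cv2.projectPoints(P,c["rvec"],c["tvec"],np.array([[c["fx"],0,c["cx"]],[0,c["fy"],c["cy"]],[0,0,1]]),None)[0][:,0]
def rect(cx,cy,yaw,lx,ly,z):
    a=np.radians(yaw); R2=np.array([[np.cos(a),-np.sin(a)],[np.sin(a),np.cos(a)]])
    q=np.array([[1,1],[-1,1],[-1,-1],[1,-1]])*[lx/2,ly/2]@R2.T+[cx,cy]
    q=np.r_[q,q[:1]]; t=np.linspace(0,1,9)[:,None]
    p=np.vstack([q[i]*(1-t)+q[i+1]*t for i in range(4)])
    return np.c_[p,np.full(len(p),z)]
def circ(cx,cy,d,z):
    t=np.linspace(0,2*np.pi,40); return np.c_[cx+d/2*np.cos(t),cy+d/2*np.sin(t),np.full(40,z)]
def loado(f):
    d=np.load(f); return dict(tool_pos=d["p"],tool_rot=d["r"])
def overlay(n,img,out,x0,y0,x1,y1,f,curves,obs=None):
    a=cv2.resize(cv2.imread(img)[y0:y1,x0:x1],None,fx=f,fy=f,interpolation=cv2.INTER_CUBIC)
    for C in curves:
        p=proj(n,C,obs); p=(p-[x0,y0]+.5)*f-.5
        cv2.polylines(a,[np.round(p*8).astype(np.int32)],False,(0,255,0),1,cv2.LINE_AA,3)
    cv2.imwrite(out,a)
E
cat > ov.py <<'E'
from h import *
J=dict(c=(.545,.2595),yaw=25-90); 
from poses import *
cur=[rect(*J,.052,.072,.13),rect(*J,.052,.072,.23),circ(*POT,.037,.178),circ(*POT,.040,.13),
 rect(*BAR,.044,.098,.146),rect(*BLK,.056,.076,.191),rect(*BLK,.056,.076,.13),rect(*YEL,.112,.124,.14),rect(*BLU,.112,.124,.14)]
import sys
t=sys.argv[1]
overlay("wrist","pics/w1.png",f"pics/ow{t}.png",95,140,395,310,2.6,cur,loado("w1.npz"))
overlay("top","pics/top0.png",f"pics/ot{t}.png",125,100,285,220,5,cur)
overlay("side","pics/side0.png",f"pics/os{t}.png",145,170,305,290,5,cur)
E
cat > poses.py <<'E'
J=(.545,.2595,-65); POT=(.603,.3575); BAR=(.494,.173,-70); BLK=(.433,.077,-53.5); YEL=(.6468,.180,-53.6); BLU=(.558,.0371,-53.6)
E
sed -i '/^J=/d' ov.py; python3 ov.py 1
```

```text
(no output)
```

View pics/ow1.png

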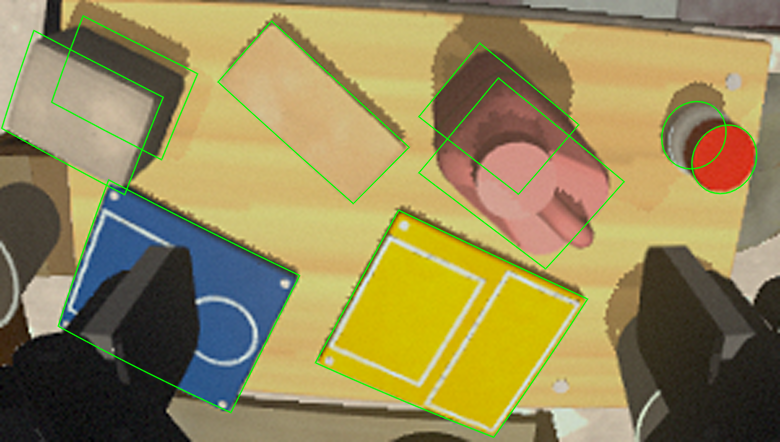

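View pics/ot1.png

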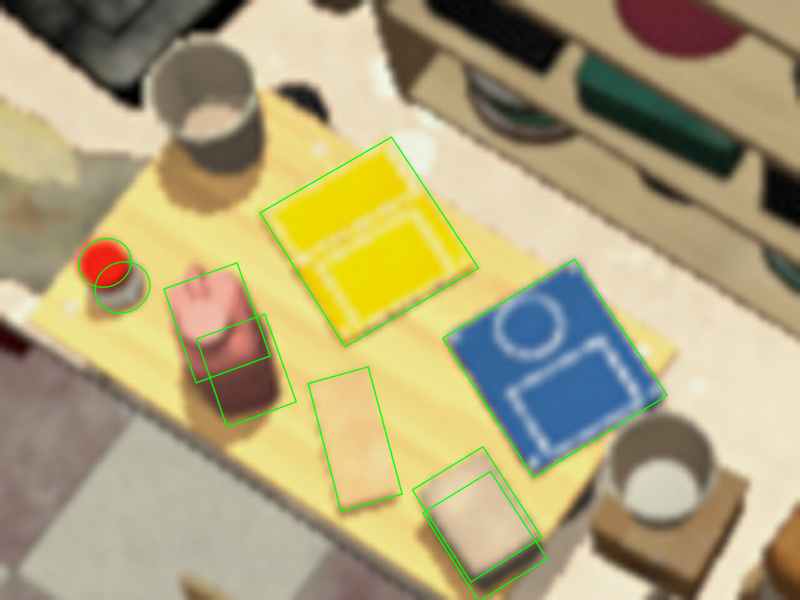

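View pics/os1.png

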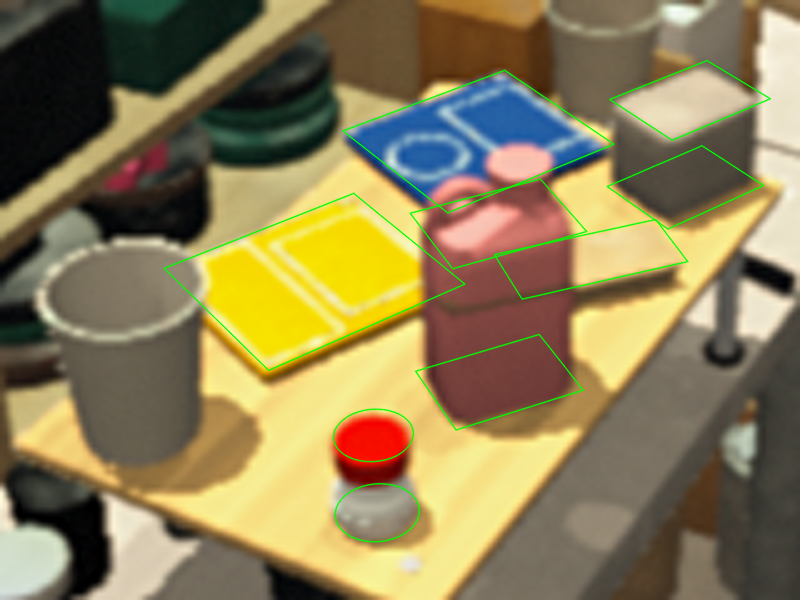

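```bash
sed -i 's/J=(.545,.2595,-65)/J=(.543,.2635,-65)/' poses.py; python3 ov.py 2; python3 - <<'E'
from h import *
def tri(rs):
    A=np.zeros((3,3));b=np.zeros(3)
    for o,d in rs:
        d=d/np.linalg.norm(d);M=np.eye(3)-np.outer(d,d);A+=M;b+=M@o
    return np.linalg.solve(A,b)
ow=loado("w1.npz")
print("cup2 rim",tri([ray("top",*z5(662,452,125,100)),ray("side",*z5(605,12,145,170)),ray("wrist",128/1.5625,379/1.5625,ow)]))
a=cv2.imread("pics/side0.png")[60:220,130:330];cv2.imwrite("pics/sz2.png",cv2.resize(a,None,fx=3.7,fy=3.7,interpolation=cv2.INTER_CUBIC))
# shelf front bottom corners, top/side
for z in(0,.13,.3):
  print(z,[hit("top",*z5(*p,125,100),z).round(3) for p in((410,100),(800,340))],[hit("side",128,260,z).round(3)])
E
```

```text
cup2 rim [ 0.47903633 -0.04449585  0.18486581]
0 [array([ 0.828,  0.184, -0.   ]), array([ 0.639, -0.144,  0.   ])] [array([0.889, 0.162, 0.   ])]
0.13 [array([0.765, 0.162, 0.13 ]), array([ 0.592, -0.138,  0.13 ])] [array([0.832, 0.311, 0.13 ])]
0.3 [array([0.683, 0.134, 0.3  ]), array([ 0.531, -0.13 ,  0.3  ])] [array([0.756, 0.507, 0.3  ])]
```

View pics/sz2.png

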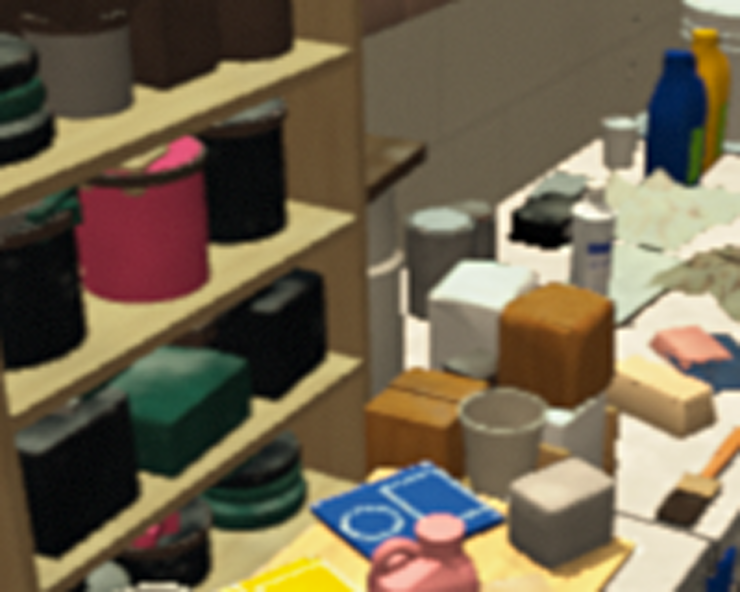

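View pics/ow2.png

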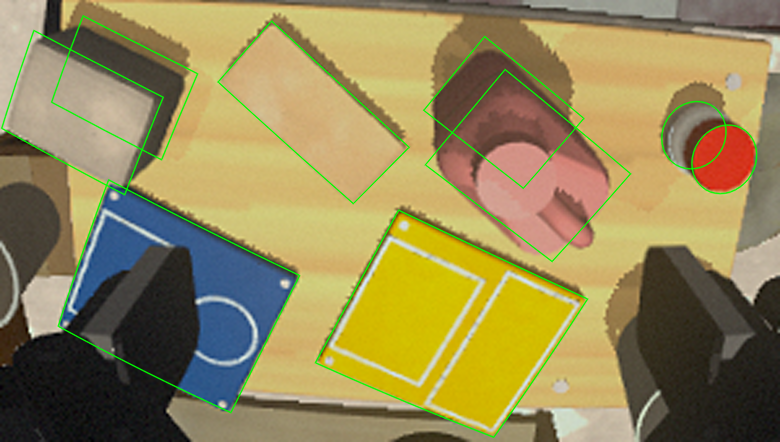

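>>> drive_tool(moves=[0, 0, 0, 0.0275, 0.03, 0, 0, 0, 0, 0, 0.0275, 0.03, 0, 0, 0, 0, 0, 0.0275, 0.03, 0, 0, 0, 0, 0, 0.0275, 0.031, -0.03, 0, 0, 0, 0, 0, 0, -0.06, 0])

```text
t: 2.08
tool_pos: [0.6043, 0.3618, 0.3089]
tool_rot: [0.708, 3.056, 0.007]
contact_force: [0.0, 0.0, -0.8]
opening: 0.0855
```

>>> drive_tool(moves=[0, 0, 0, 0, 0, -0.05, 0, 0, 0, 0, 0, 0, -0.04, 0, 0, 0, 0, 0, 0, -0.02, 0, 0, 0, 0, 0, 0, 0, 0, 0, 0, 0, 0, 0, 0, 0])

```text
t: 2.7
tool_pos: [0.604, 0.3584, 0.2003]
tool_rot: [0.714, 3.056, 0.004]
contact_force: [-0.0, -0.7, 0.8]
opening: 0.0859
```

```bash
python3 - <<'E'
from h import *
o=ctrl.get_obs(); im=ctrl.get_image("wrist"); 
np.savez("w2.npz",p=o["tool_pos"],r=o["tool_rot"]); cv2.imwrite("pics/w2.png",im[:,:,::-1]); print(o["t"],o["tool_pos"],o["q"])
from poses import *
overlay("wrist","pics/w2.png","pics/w2z.png",0,0,512,384,1.56,[circ(*POT,.037,.178),circ(*POT,.040,.13)],o)
E
```

```text
2.7 [0.60403908 0.35843217 0.200298  ] [ 4.29696270e-01  2.47101173e-01  1.44980824e+00  3.05105392e-05
  1.44062608e+00 -6.81907191e-01]
```

View pics/w2z.png

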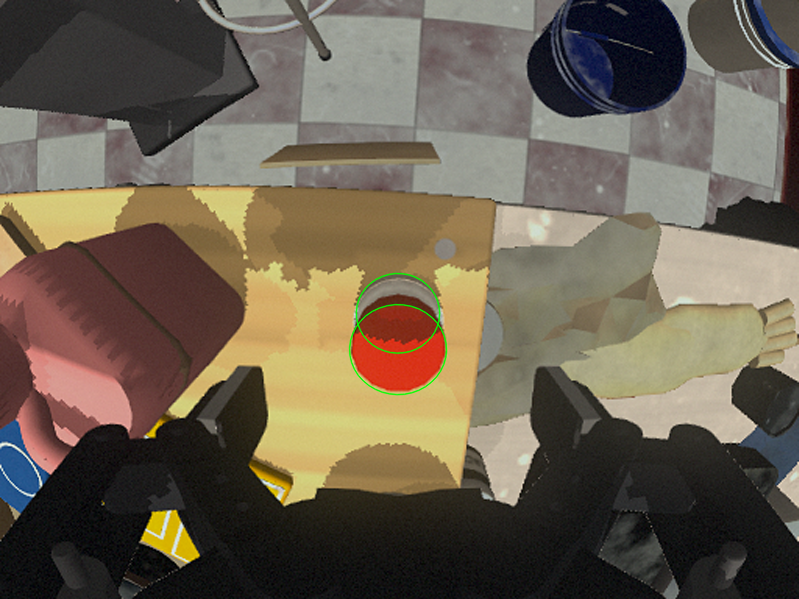

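>>> drive_tool(moves=[0, 0, 0, -0.001, -0.001, -0.04, 0, 0, 0, 0, 0, 0, -0.02, 0, 0, 0, 0, 0, 0, -0.005, 0, 0, 0, 0, 0, 0, 0, 1, 0, 0, 0, 0, 0, 0, 1], newtons=30)

```text
t: 3.38
tool_pos: [0.6023, 0.3563, 0.133]
tool_rot: [0.716, 3.059, -0.0]
contact_force: [0.6, 0.8, -0.0]
opening: 0.0517
```

>>> drive_tool(moves=[0, 0, 0, 0, 0, 0, 1, 0, 0, 0, 0, 0, 0, 1, 0, 0, 0, 0, 0, 0, 1, 0, 0, 0, 0, 0, 0.02, 1, 0, 0, 0, 0, 0, 0.03, 1])

```text
t: 4.0
tool_pos: [0.6011, 0.356, 0.1819]
tool_rot: [-0.715, -3.056, 0.003]
contact_force: [0.7, -0.0, -1.3]
opening: 0.0386
```

```bash
cat > look.py <<'E'
from h import *
import sys
t=sys.argv[1]; o=ctrl.get_obs(); im=ctrl.get_image("wrist"); 
np.savez(f"{t}.npz",p=o["tool_pos"],r=o["tool_rot"]); cv2.imwrite(f"pics/{t}.png",im[:,:,::-1])
y=R.from_rotvec(o["tool_rot"]).as_matrix()[:,1]
print(o["t"],o["tool_pos"].round(4),o["q"].round(2),o["opening"],o["contact_force"].round(1),"psi",np.degrees(np.arctan2(y[1],y[0])))
cv2.imwrite(f"pics/{t}z.png",cv2.resize(im[:,:,::-1],(640,480),interpolation=cv2.INTER_CUBIC))
E
python3 look.py w3
```

```text
4.0 [0.6011 0.356  0.1819] [ 0.43  0.26  1.47  0.    1.42 -0.68] 0.038613927438252774 [ 0.7 -0.  -1.3] psi 63.65428141088677
```

View pics/w3z.png

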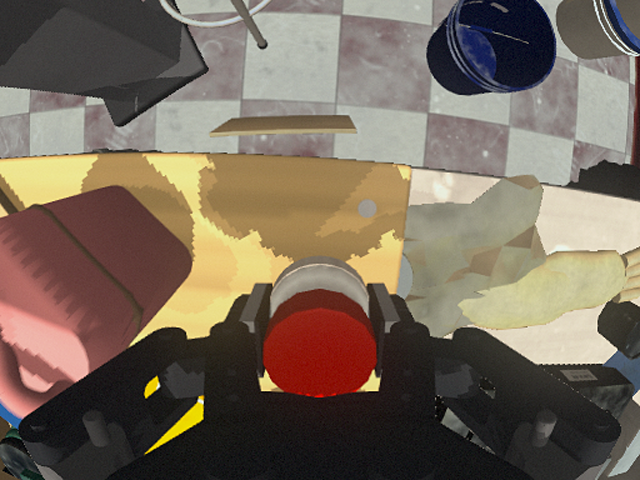

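>>> drive_tool(moves=[0, 0, 0, 0, -0.01, 0.06, 1, 0, 0, 0, 0, -0.03, 0.055, 1, 0, 0, 0, -0.003, -0.05, 0, 1, 0, 0, 0, -0.004, -0.055, 0, 1, 0, 0, 0, -0.004, -0.055, 0, 1])

```text
t: 4.68
tool_pos: [0.5907, 0.1551, 0.2978]
tool_rot: [0.715, 3.058, 0.0]
contact_force: [-0.6, 0.2, -0.5]
opening: 0.0384
```

>>> drive_tool(moves=[0, 0, 0, -0.004, -0.055, 0, 1, 0, 0, 0, -0.002, -0.044, 0, 1, 0, 0, 0, 0, 0, -0.04, 1, 0, 0, 0, 0, 0, -0.04, 1, 0, 0, 0, 0, 0, 0, 1])

```text
t: 5.3
tool_pos: [0.5826, 0.0574, 0.2133]
tool_rot: [-0.715, -3.051, 0.002]
contact_force: [-0.4, 0.2, -0.3]
opening: 0.0383
```

```bash
python3 look.py w4
```

```text
5.3 [0.5826 0.0574 0.2133] [-0.03 -0.02  1.72  0.    1.45 -1.14] 0.03831101197305363 [-0.4  0.2 -0.3] psi 63.63716297682009
```

View pics/w4z.png

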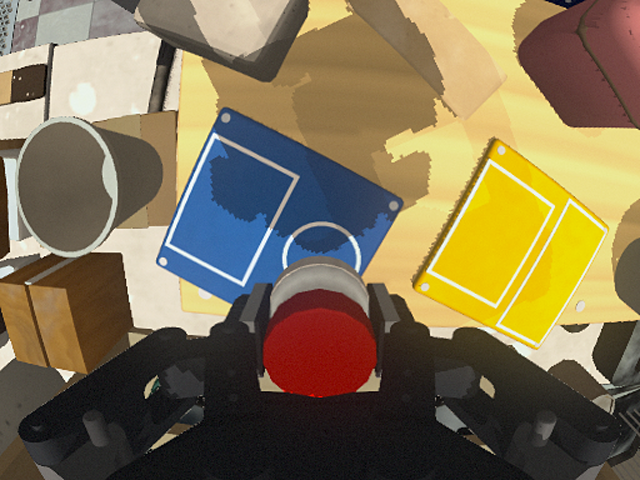

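```bash
cat > ov2.py <<'E'
from h import *
from poses import *
def loc(B,x,y):
    a=np.radians(B[2]); return B[0]+np.cos(a)*x-np.sin(a)*y, B[1]+np.sin(a)*x+np.cos(a)*y
outl=[circ(*loc(BLU,0,.034),.048,.14),rect(*loc(BLU,0,-.03),BLU[2],.078,.058,.14),
 rect(*loc(YEL,0,.034),YEL[2],.104,.05,.14),rect(*loc(YEL,0,-.03),YEL[2],.082,.062,.14)]
E
python3 - <<'E'
from ov2 import *
o=loado("w4.npz"); p=o["tool_pos"]
overlay("wrist","pics/w4.png","pics/w4o.png",110,70,512,300,1.9,outl+[circ(p[0],p[1],.037,p[2]-.003+.048)],o)
print([np.round(loc(B,0,y),4) for B,y in((BLU,.034),(BLU,-.03),(YEL,.034),(YEL,-.03))])
E
```

```text
[array([0.5854, 0.0573]), array([0.5339, 0.0193]), array([0.6742, 0.2002]), array([0.6227, 0.1622])]
```

View pics/w4o.png

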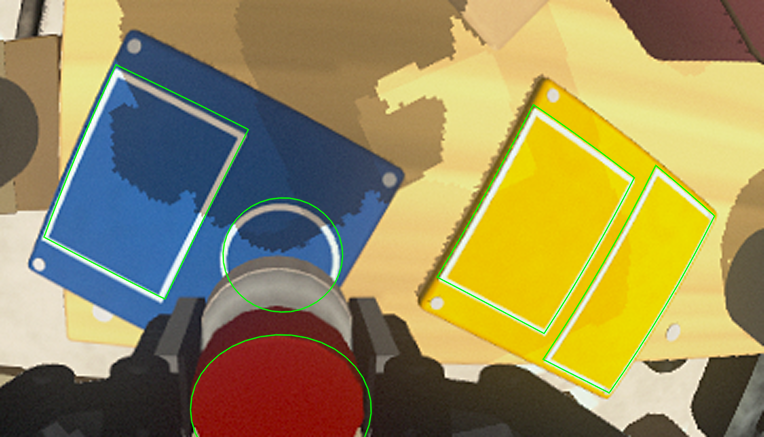

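>>> drive_tool(moves=[0, 0, 0, 0.0015, 0, -0.03, 1, 0, 0, 0, 0, 0, -0.02, 1, 0, 0, 0, 0, 0, -0.01, 1, 0, 0, 0, 0, 0, 0, 1, 0, 0, 0, 0, 0, 0, 1])

```text
t: 5.98
tool_pos: [0.5873, 0.0575, 0.1586]
tool_rot: [0.715, 3.057, 0.001]
contact_force: [0.2, -0.6, 0.2]
opening: 0.0385
```

>>> drive_tool(moves=[0, 0, 0, -0.0015, 0, -0.008, 1, 0, 0, 0, 0, 0, -0.006, 1, 0, 0, 0, 0, 0, 0, 1, 0, 0, 0, 0, 0, 0, 1, 0, 0, 0, 0, 0, 0, 0.3])

```text
t: 6.6
tool_pos: [0.585, 0.0575, 0.1431]
tool_rot: [-0.716, -3.059, 0.0]
contact_force: [-0.8, -0.2, -0.4]
opening: 0.0554
```

>>> drive_tool(moves=[0, 0, 0, 0, 0, 0, 0.3, 0, 0, 0, 0, 0, 0, 0.3, 0, 0, 0, 0, 0, 0.03, 0.3, 0, 0, 0, 0, 0, 0.05, 0.3, 0, 0, 0, 0, 0, 0.06, 0])

```text
t: 7.22
tool_pos: [0.5842, 0.0575, 0.2833]
tool_rot: [-0.715, -3.056, 0.001]
contact_force: [1.2, -0.5, 1.0]
opening: 0.0759
```

```bash
python3 look.py w5; python3 - <<'E'
from ov2 import *
o=loado("w5.npz")
c=loc(BLU,0,.034)
overlay("wrist","pics/w5.png","pics/w5o.png",60,50,512,384,1.7,outl+[circ(*c,.037,.188),rect(*BAR,.044,.098,.146)],o)
E
```

```text
7.225 [0.5842 0.0575 0.2833] [-0.03 -0.06  1.64 -0.    1.57 -1.14] 0.07586740713649848 [ 1.2 -0.5  1. ] psi 63.65145957818838
```

View pics/w5o.png

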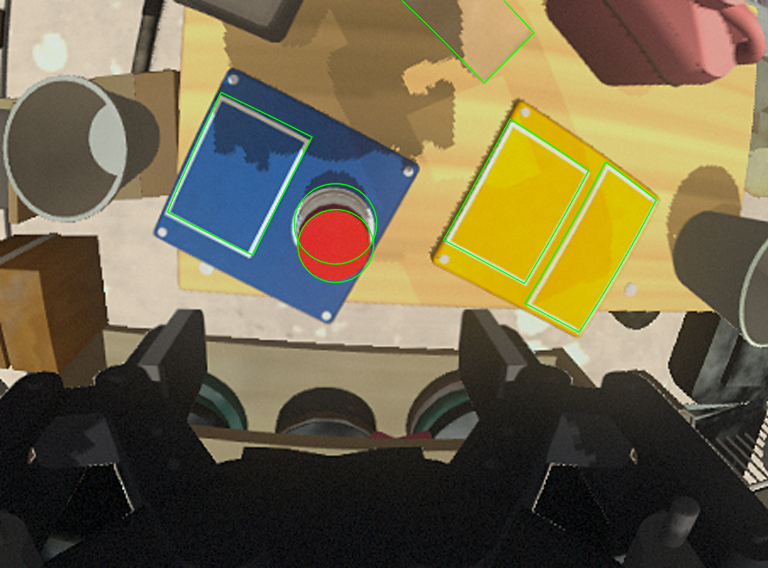

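>>> drive_tool(moves=[0, 0, 10.3, -0.008, 0.03, 0.03, 0, 0, 0, 10.3, -0.008, 0.044, 0.015, 0, 0, 0, 10.3, -0.009, 0.044, 0, 0, 0, 0, 10.3, -0.008, 0.044, 0, 0, 0, 0, 10.3, -0.008, 0.044, 0, 0])

```text
t: 7.9
tool_pos: [0.5438, 0.2649, 0.3283]
tool_rot: [-0.693, 3.064, 0.0]
contact_force: [-0.5, -0.2, 0.3]
opening: 0.0853
```

>>> drive_tool(moves=[0, 0, 0, 0, 0, 0, 0, 0, 0, 0, 0, 0, 0, 0, 0, 0, 0, 0, 0, 0, 0, 0, 0, 0, 0, 0, 0, 0, 0, 0, 0, 0, 0, 0, 0])

```text
t: 8.52
tool_pos: [0.5443, 0.2629, 0.3284]
tool_rot: [-0.682, 3.066, -0.0]
contact_force: [0.3, -0.1, -0.3]
opening: 0.0853
```

```bash
python3 look.py w6; python3 - <<'E'
from ov2 import *
o=loado("w6.npz")
overlay("wrist","pics/w6.png","pics/w6o.png",60,50,512,384,1.7,[rect(*J,.052,.072,.13),rect(*J,.052,.072,.23),rect(*BAR,.044,.098,.146)],o)
E
```

```text
8.525 [0.5443 0.2629 0.3284] [ 0.33 -0.03  1.54 -0.    1.64 -1.68] 0.0853421898191756 [ 0.3 -0.1 -0.3] psi 115.08731109233038
```

View pics/w6o.png

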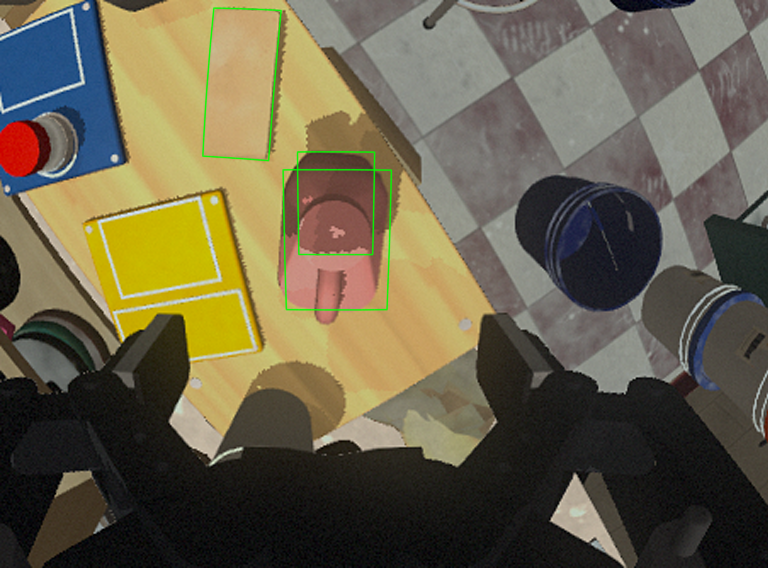

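>>> drive_tool(moves=[0, 0, -4, -0.001, 0, -0.04, 0, 0, 0, 0, 0, 0, -0.04, 0, 0, 0, 0, 0, 0, -0.03, 0, 0, 0, 0, 0, 0, -0.0175, 0, 0, 0, 0, 0, 0, 0, 0])

```text
t: 9.2
tool_pos: [0.5425, 0.2632, 0.1995]
tool_rot: [0.576, -3.086, 0.001]
contact_force: [0.3, -0.2, 0.9]
opening: 0.0857
```

>>> drive_tool(moves=[0, 0, 0, 0, 0, 0, 1, 0, 0, 0, 0, 0, 0, 1, 0, 0, 0, 0, 0, 0, 1, 0, 0, 0, 0, 0, 0, 1, 0, 0, 0, 0, 0, 0, 1], newtons=50)

```text
t: 9.82
tool_pos: [0.5445, 0.2638, 0.2032]
tool_rot: [-0.576, 3.084, 0.0]
contact_force: [1.3, -1.5, 5.2]
opening: 0.0497
```

```bash
python3 look.py w7
```

```text
9.825 [0.5445 0.2638 0.2032] [ 0.33  0.02  1.69 -0.    1.42 -1.61] 0.049664776956515416 [ 1.3 -1.5  5.2] psi 111.14776532454195
```

View pics/w7z.png

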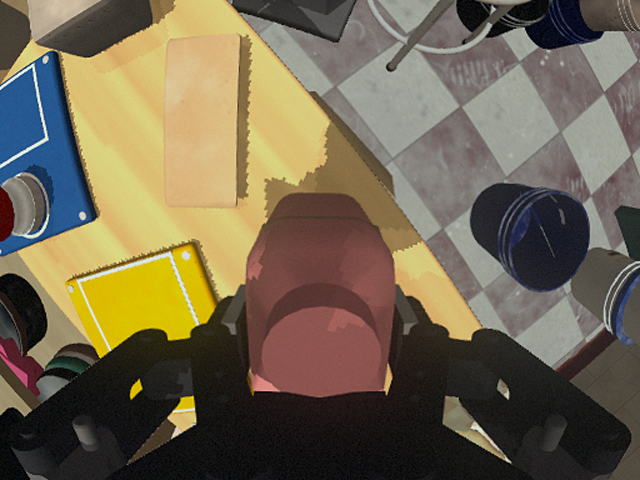

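>>> drive_tool(moves=[0, 0, 0, 0, 0, 0.03, 1, 0, 0, 0, 0, 0, 0.05, 1, 0, 0, -10.6, -0.002, -0.03, 0.02, 1, 0, 0, -10.6, -0.002, -0.035, 0, 1, 0, 0, -10.6, -0.002, -0.035, 0, 1])

```text
t: 10.5
tool_pos: [0.536, 0.1627, 0.299]
tool_rot: [-0.3, -3.124, 0.001]
contact_force: [0.8, 0.6, -6.1]
opening: 0.0496
```

>>> drive_tool(moves=[0, 0, -10.6, -0.002, -0.035, 0, 1, 0, 0, -10.6, -0.002, -0.035, 0, 1, 0, 0, -10.6, 0, -0.035, 0, 1, 0, 0, -10.6, 0, -0.035, 0, 1, 0, 0, 0, 0, -0.004, 0, 1])

```text
t: 11.12
tool_pos: [0.5321, 0.0179, 0.2986]
tool_rot: [-1.405, -2.806, 0.002]
contact_force: [-0.3, 0.3, -4.4]
opening: 0.0499
```

>>> drive_tool(moves=[0, 0, 0, 0, 0, 0, 1, 0, 0, 0, 0, 0, 0, 1, 0, 0, 0, 0, 0, 0, 1, 0, 0, 0, 0, 0, 0, 1, 0, 0, 0, 0, 0, 0, 1])

```text
t: 11.75
tool_pos: [0.5331, 0.0198, 0.3009]
tool_rot: [1.402, 2.811, 0.0]
contact_force: [0.6, -0.2, -5.6]
opening: 0.05
```

```bash
python3 look.py w8; python3 - <<'E'
from ov2 import *
o=loado("w8.npz"); p=o["tool_pos"]
b=p[2]-.0732; 
overlay("wrist","pics/w8.png","pics/w8o.png",0,0,512,384,1.56,outl+[rect(p[0],p[1],36.4-180,.052,.072,b),rect(p[0],p[1],36.4-180,.052,.072,b+.1)],o)
cv2.imwrite("pics/side8.png",cv2.resize(ctrl.get_image("side")[130:290,145:345,::-1],None,fx=4,fy=3.7))
E
```

```text
11.75 [0.5331 0.0198 0.3009] [-0.1  -0.2   1.74  0.    1.6  -0.75] 0.050019782883907536 [ 0.6 -0.2 -5.6] psi 36.99126235110705
```

View pics/w8o.png

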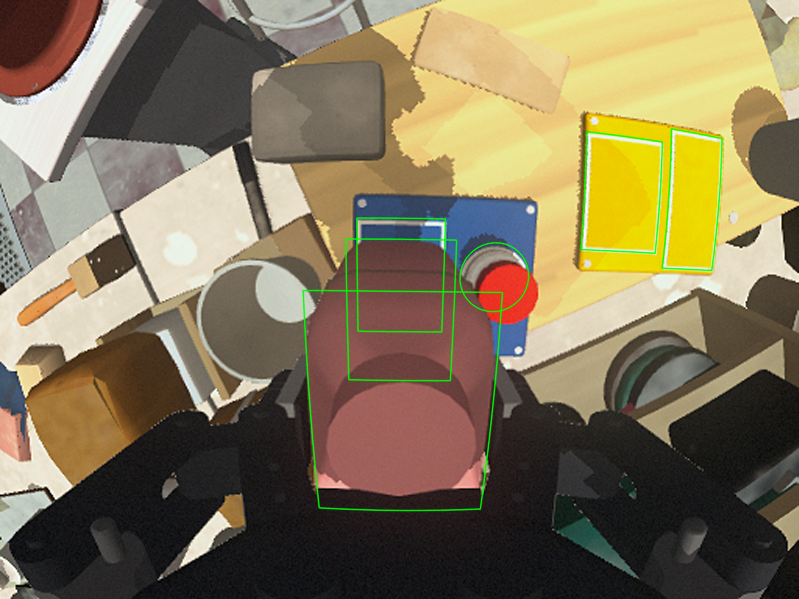

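View pics/side8.png

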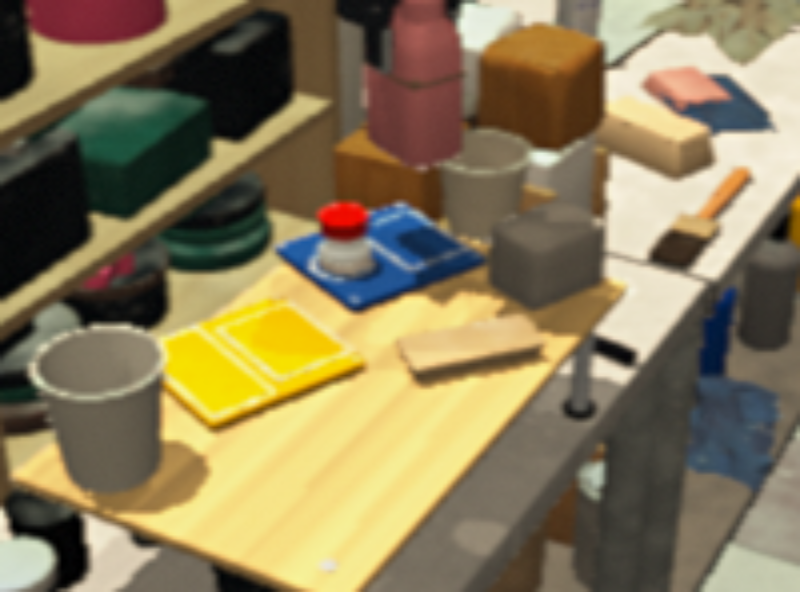

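>>> drive_tool(moves=[0, 0, -0.5, 0.0005, -0.0005, -0.03, 1, 0, 0, 0, 0, 0, -0.03, 1, 0, 0, 0, 0, 0, -0.02, 1, 0, 0, 0, 0, 0, 0, 1, 0, 0, 0, 0, 0, 0, 1])

```text
t: 12.48
tool_pos: [0.5344, 0.019, 0.2223]
tool_rot: [1.414, 2.803, 0.001]
contact_force: [-0.0, 0.0, -4.5]
opening: 0.0498
```

>>> drive_tool(moves=[0, 0, 0, 0, 0, -0.004, 1, 0, 0, 0, 0, 0, -0.002, 1, 0, 0, 0, 0, 0, -0.001, 1, 0, 0, 0, 0, 0, 0, 1, 0, 0, 0, 0, 0, 0, 1])

```text
t: 13.1
tool_pos: [0.5336, 0.019, 0.2139]
tool_rot: [1.415, 2.805, 0.0]
contact_force: [0.0, -0.3, -6.6]
opening: 0.0497
```

>>> drive_tool(moves=[0, 0, 0, 0, 0, -0.001, 1, 0, 0, 0, 0, 0, -0.001, 1, 0, 0, 0, 0, 0, 0, 1, 0, 0, 0, 0, 0, 0, 1, 0, 0, 0, 0, 0, 0, 1])

```text
t: 13.72
tool_pos: [0.5338, 0.019, 0.2133]
tool_rot: [1.415, 2.804, 0.0]
contact_force: [-4.9, 0.2, 5.2]
opening: 0.0496
```

Touching down (force turned positive). Release, opening only partway, and rise.

>>> drive_tool(moves=[0, 0, 0, 0, 0, 0, 0.3, 0, 0, 0, 0, 0, 0, 0.22, 0, 0, 0, 0, 0, 0, 0.22, 0, 0, 0, 0, 0, 0.02, 0.22, 0, 0, 0, 0, 0, 0.05, 0.22])

```text
t: 14.35
tool_pos: [0.5323, 0.0192, 0.2806]
tool_rot: [-1.413, -2.8, 0.003]
contact_force: [0.4, 0.3, 0.5]
opening: 0.0667
```

>>> drive_tool(moves=[0, 0, 0, 0, 0, 0.05, 0.1, 0, 0, 0, 0, 0, 0.02, 0, 0, 0, 10.6, 0, 0.03, 0, 0, 0, 0, 10.6, -0.005, 0.03, 0, 0, 0, 0, 10.6, -0.005, 0.03, 0, 0])

```text
t: 14.98
tool_pos: [0.5233, 0.1098, 0.3516]
tool_rot: [-0.584, -3.086, 0.0]
contact_force: [0.1, -0.3, -0.1]
opening: 0.0854
```

```bash
python3 look.py w9; python3 - <<'E'
from ov2 import *
o=loado("w9.npz"); c=loc(BLU,0,-.03)
overlay("wrist","pics/w9.png","pics/w9o.png",0,0,512,384,1.56,outl+[rect(*c,36.4,.052,.072,.14),rect(*c,36.4,.052,.072,.24),rect(*BAR,.044,.098,.146)],o)
E
```

```text
14.975 [0.5233 0.1098 0.3516] [ 0.07 -0.21  1.66  0.    1.69 -1.13] 0.08544476893204497 [ 0.1 -0.3 -0.1] psi 68.58232312317836
```

View pics/w9o.png

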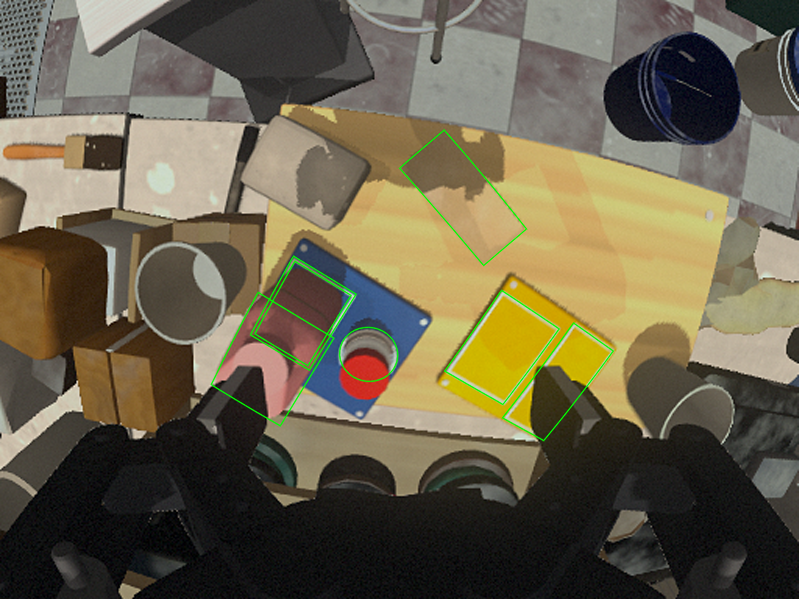

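>>> drive_tool(moves=[0, 0, 10.6, -0.007, 0.016, -0.02, 0, 0, 0, 10.6, -0.007, 0.016, -0.03, 0, 0, 0, 10.6, -0.007, 0.016, -0.03, 0, 0, 0, 9.6, -0.008, 0.015, -0.03, 0, 0, 0, 0, 0, 0, -0.03, 0])

```text
t: 15.65
tool_pos: [0.4939, 0.1727, 0.2107]
tool_rot: [0.538, -3.095, -0.0]
contact_force: [0.1, -0.5, 0.0]
opening: 0.0853
```

>>> drive_tool(moves=[0, 0, 0, 0, 0, 0, 0, 0, 0, 0, 0, 0, 0, 0, 0, 0, 0, 0, 0, 0, 0, 0, 0, 0, 0, 0, 0, 0, 0, 0, 0, 0, 0, 0, 0])

```text
t: 16.27
tool_pos: [0.4949, 0.172, 0.2125]
tool_rot: [-0.536, 3.095, 0.0]
contact_force: [-0.2, 0.1, -0.3]
opening: 0.0854
```

```bash
python3 look.py w10; python3 - <<'E'
from ov2 import *
o=loado("w10.npz")
overlay("wrist","pics/w10.png","pics/w10o.png",0,0,512,384,1.56,outl+[rect(*BAR,.044,.098,.146)],o)
E
```

```text
16.275 [0.4949 0.172  0.2125] [ 0.19 -0.18  1.87 -0.    1.45 -1.72] 0.08539033815325006 [-0.2  0.1 -0.3] psi 109.64335284419732
```

View pics/w10o.png

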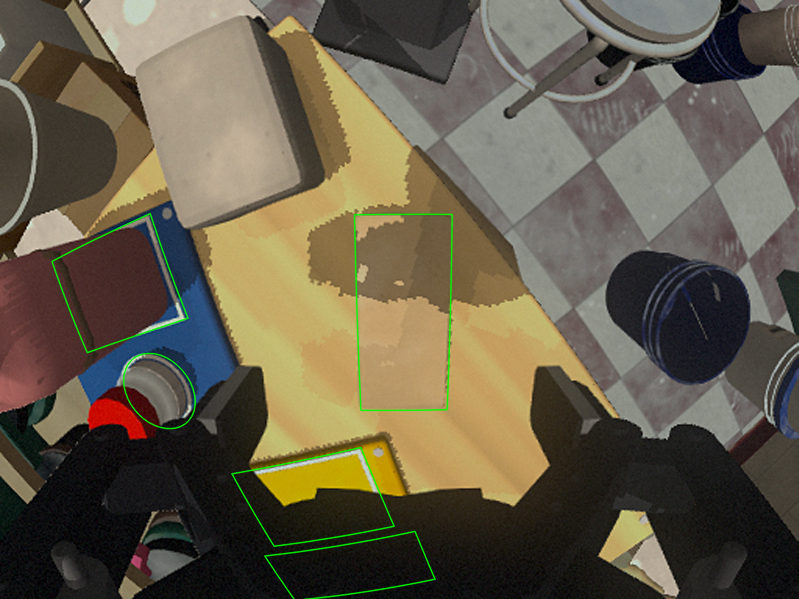

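>>> drive_tool(moves=[0, 0, 0, -0.001, 0.001, -0.03, 0, 0, 0, 0, 0, 0, -0.03, 0, 0, 0, 0, 0, 0, -0.015, 0, 0, 0, 0, 0, 0, -0.005, 0, 0, 0, 0, 0, 0, 0, 0])

```text
t: 16.95
tool_pos: [0.4941, 0.1731, 0.1325]
tool_rot: [-0.536, 3.095, -0.0]
contact_force: [-0.0, -0.1, 0.4]
opening: 0.0852
```

>>> drive_tool(moves=[0, 0, 0, 0, 0, 0, 1, 0, 0, 0, 0, 0, 0, 1, 0, 0, 0, 0, 0, 0, 1, 0, 0, 0, 0, 0, 0, 1, 0, 0, 0, 0, 0, 0, 1], newtons=35)

```text
t: 17.58
tool_pos: [0.4942, 0.1734, 0.133]
tool_rot: [-0.536, 3.094, 0.001]
contact_force: [-1.8, 1.3, 6.5]
opening: 0.0422
```

>>> drive_tool(moves=[0, 0, 0, 0, 0, 0.005, 1, 0, 0, 0, 0, 0, 0.015, 1, 0, 0, 0, 0, 0, 0.02, 1, 0, 0, 0, 0, 0, 0.02, 1, 0, 0, 0, 0, 0, 0, 1])

```text
t: 18.2
tool_pos: [0.4953, 0.1734, 0.1953]
tool_rot: [-0.535, 3.09, 0.0]
contact_force: [-0.3, 0.0, -0.4]
opening: 0.0423
```

```bash
python3 look.py w11
```

```text
18.2 [0.4953 0.1734 0.1953] [ 0.19 -0.17  1.89 -0.    1.42 -1.72] 0.042264457527787236 [-0.3  0.  -0.4] psi 109.65471952517852
```

View pics/w11z.png

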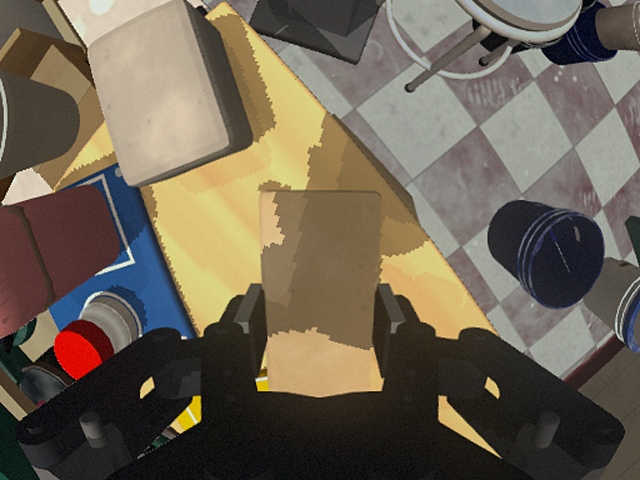

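```bash
python3 - <<'E'
from ov2 import *
o=loado("w11.npz"); p=o["tool_pos"]
overlay("wrist","pics/w11.png","pics/w11o.png",160,120,352,330,3.6,outl+[rect(p[0],p[1],-70.3,.044,.098,p[2]+.013)],o)
E
```

```text
(no output)
```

View pics/w11o.png

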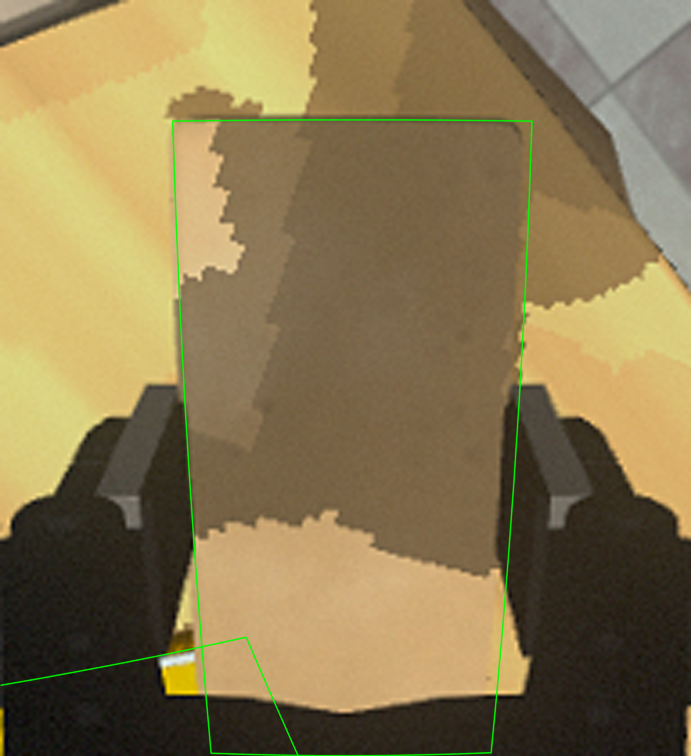

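```bash
python3 - <<'E'
from h import *
for p in((203,85),):print(hit("top",*z5(*p,125,100),.218).round(4))
print(hit("side",*z5(122,288,145,170),.218).round(4), hit("side",*z5(140,440,145,170),.13).round(4))
o=loado("w9.npz"); print(hit("wrist",700/1.5625,413/1.5625,.218,o), hit("wrist",655/1.5625,355/1.5625,.13,o))
E
```

```text
[0.7254 0.2944 0.218 ]
[0.7246 0.296  0.218 ] [0.7235 0.3039 0.13  ]
[0.70582083 0.29565371 0.218     ] [0.69117206 0.30232636 0.13      ]
```

>>> drive_tool(moves=[0, 0, -10.5, 0.025, 0.003, 0.02, 1, 0, 0, -10.5, 0.025, 0.004, 0, 1, 0, 0, -10.5, 0.025, 0.004, 0, 1, 0, 0, -10.5, 0.025, 0.004, 0, 1, 0, 0, -10.5, 0.025, 0.004, 0, 1])

```text
t: 18.88
tool_pos: [0.6188, 0.1921, 0.2104]
tool_rot: [-0.897, -3.009, 0.002]
contact_force: [0.9, -0.2, -1.0]
opening: 0.0418
```

>>> drive_tool(moves=[0, 0, -10.5, 0.025, 0.004, 0, 1, 0, 0, -10.3, 0.025, 0.004, 0, 1, 0, 0, 0, 0.004, 0, 0, 1, 0, 0, 0, 0, 0, 0, 1, 0, 0, 0, 0, 0, 0, 1])

```text
t: 19.5
tool_pos: [0.6718, 0.2, 0.2116]
tool_rot: [-1.415, -2.804, 0.001]
contact_force: [-0.7, -0.4, -1.8]
opening: 0.0421
```

```bash
python3 look.py w12; python3 - <<'E'
from ov2 import *
o=loado("w12.npz"); p=o["tool_pos"]
overlay("wrist","pics/w12.png","pics/w12o.png",0,0,512,384,1.56,outl+[rect(p[0],p[1],36.4,.044,.098,p[2]+.013)],o)
E
```

```text
19.5 [0.6718 0.2    0.2116] [ 0.18  0.24  1.44  0.    1.46 -0.45] 0.0421381949656182 [-0.7 -0.4 -1.8] psi 36.42885594894084
```

View pics/w12o.png

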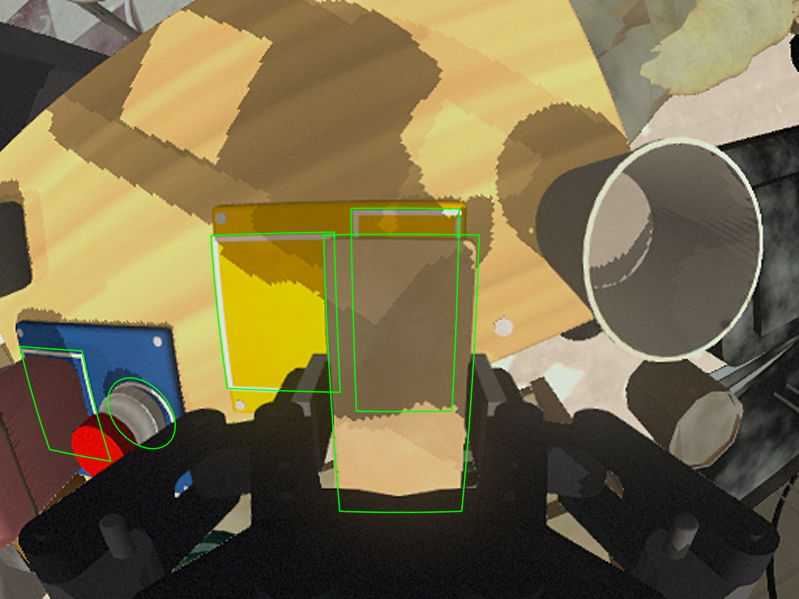

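>>> drive_tool(moves=[0, 0, 0, 0.0015, 0, -0.03, 1, 0, 0, 0, 0, 0, -0.02, 1, 0, 0, 0, 0, 0, -0.01, 1, 0, 0, 0, 0, 0, 0, 1, 0, 0, 0, 0, 0, 0, 1])

```text
t: 20.18
tool_pos: [0.6747, 0.2002, 0.153]
tool_rot: [1.417, 2.802, 0.002]
contact_force: [0.8, -0.6, -0.9]
opening: 0.0418
```

>>> drive_tool(moves=[0, 0, 0, 0, 0, -0.005, 1, 0, 0, 0, 0, 0, -0.003, 1, 0, 0, 0, 0, 0, -0.0015, 1, 0, 0, 0, 0, 0, 0, 1, 0, 0, 0, 0, 0, 0, 1])

```text
t: 20.8
tool_pos: [0.6741, 0.2001, 0.1431]
tool_rot: [1.417, 2.804, 0.0]
contact_force: [-2.6, -0.2, 3.8]
opening: 0.0421
```

>>> drive_tool(moves=[0, 0, 0, 0, 0, 0, 0.3, 0, 0, 0, 0, 0, 0, 0.3, 0, 0, 0, 0, 0, 0, 0.3, 0, 0, 0, 0, 0, 0.04, 0.3, 0, 0, 0, 0, 0, 0.06, 0.3])

```text
t: 21.42
tool_pos: [0.6726, 0.1997, 0.2397]
tool_rot: [-1.415, -2.799, 0.006]
contact_force: [0.3, 0.9, 0.9]
opening: 0.0599
```

>>> drive_tool(moves=[0, 0, 0, 0, 0, 0.06, 0.12, 0, 0, 10.6, -0.04, -0.02, 0, 0.12, 0, 0, 10.6, -0.04, -0.02, 0, 0.12, 0, 0, 10.6, -0.04, -0.02, 0, 0.12, 0, 0, 10.6, -0.04, -0.02, 0, 0.12])

```text
t: 22.05
tool_pos: [0.5129, 0.1195, 0.3023]
tool_rot: [0.298, 3.127, -0.0]
contact_force: [-0.1, 0.0, 1.0]
opening: 0.075
```

>>> drive_tool(moves=[0, 0, 10.6, -0.03, -0.02, 0, 0.12, 0, 0, 10.6, -0.03, -0.013, 0, 0.12, 0, 0, 10.6, -0.021, -0.01, 0, 0.12, 0, 0, 10.6, 0, 0, 0, 0.12, 0, 0, 5.3, 0, 0, 0, 0.12])

```text
t: 22.68
tool_pos: [0.4329, 0.0769, 0.3025]
tool_rot: [-0.987, 2.981, -0.0]
contact_force: [0.8, 0.4, 0.0]
opening: 0.0753
```

```bash
python3 look.py w13; python3 - <<'E'
from ov2 import *
o=loado("w13.npz"); p=o["tool_pos"]
overlay("wrist","pics/w13.png","pics/w13o.png",0,0,512,384,1.56,outl+[rect(*BLK,.056,.076,.191),rect(*BLK,.056,.076,.13)],o)
E
```

```text
22.675 [0.4329 0.0769 0.3025] [ 0.01 -0.44  1.93  0.    1.66 -2.2 ] 0.0752792673594963 [0.8 0.4 0. ] psi 126.64086185618844
```

View pics/w13o.png

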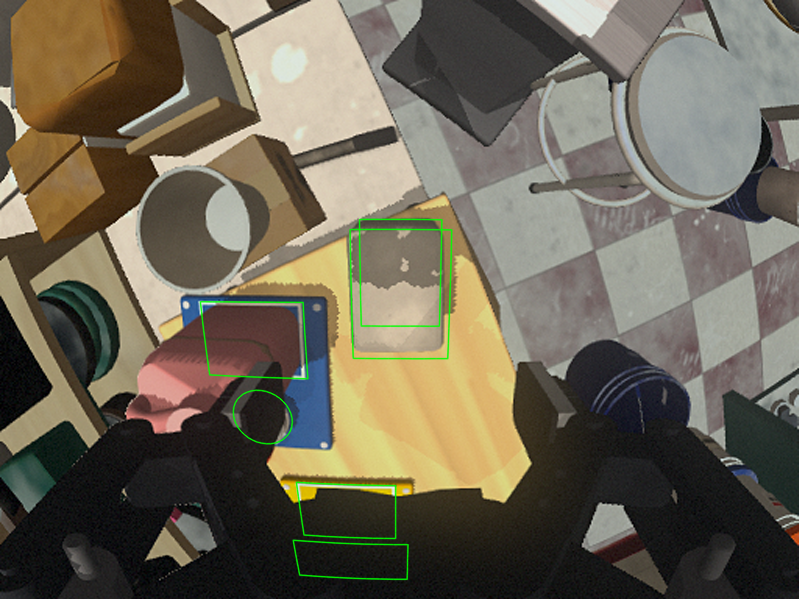

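>>> drive_tool(moves=[0, 0, 0, 0.001, -0.0015, -0.05, 0.12, 0, 0, 0, 0, 0, -0.05, 0.12, 0, 0, 0, 0, 0, -0.03, 0.12, 0, 0, 0, 0, 0, -0.018, 0.12, 0, 0, 0, 0, 0, 0, 0.12])

```text
t: 23.35
tool_pos: [0.4335, 0.0756, 0.1534]
tool_rot: [0.981, -2.982, -0.001]
contact_force: [-0.3, 0.2, 0.9]
opening: 0.075
```

>>> drive_tool(moves=[0, 0, 0, 0, 0, 0, 1, 0, 0, 0, 0, 0, 0, 1, 0, 0, 0, 0, 0, 0, 1, 0, 0, 0, 0, 0, 0, 1, 0, 0, 0, 0, 0, 0, 1], newtons=60)

```text
t: 23.98
tool_pos: [0.4356, 0.0757, 0.1566]
tool_rot: [-0.981, 2.98, -0.001]
contact_force: [0.9, 0.9, 6.8]
opening: 0.0547
```

>>> drive_tool(moves=[0, 0, 0, 0, 0, 0.01, 1, 0, 0, 0, 0, 0, 0.04, 1, 0, 0, 0, 0, 0, 0.05, 1, 0, 0, 0, 0, 0, 0, 1, 0, 0, 0, 0, 0, 0, 1])

```text
t: 24.6
tool_pos: [0.4332, 0.0755, 0.2527]
tool_rot: [0.982, -2.982, -0.001]
contact_force: [-0.1, 0.2, -5.4]
opening: 0.0547
```

```bash
python3 look.py w14; python3 - <<'E'
from ov2 import *
o=loado("w14.npz"); p=o["tool_pos"]
overlay("wrist","pics/w14.png","pics/w14o.png",0,0,512,384,1.56,outl+[rect(p[0],p[1],-53.5,.056,.076,p[2]-.023+.061),rect(p[0],p[1],-53.5,.056,.076,p[2]-.023)],o)
E
```

```text
24.6 [0.4332 0.0755 0.2527] [ 0.   -0.43  1.99 -0.    1.58 -2.2 ] 0.054668332323667704 [-0.1  0.2 -5.4] psi 126.45244112826994
```

View pics/w14o.png

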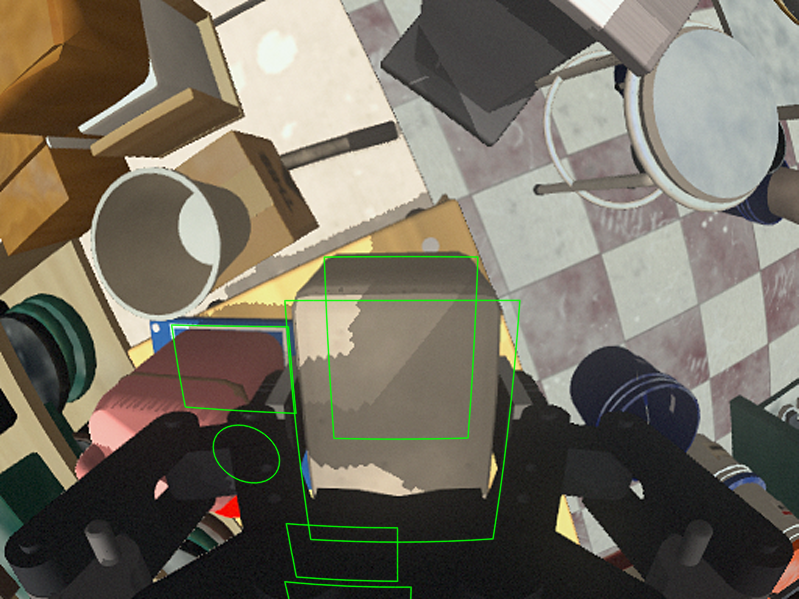

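>>> drive_tool(moves=[0, 0, 0, 0, 0.02, 0.055, 1, 0, 0, 0, 0, 0.03, 0.01, 1, 0, 0, -10.6, 0.02, 0.03, 0, 1, 0, 0, -10.6, 0.03, 0.006, 0, 1, 0, 0, -10.6, 0.03, 0, 0, 1])

```text
t: 25.28
tool_pos: [0.5138, 0.1622, 0.3161]
tool_rot: [0.12, -3.134, 0.001]
contact_force: [0.0, 0.1, -4.1]
opening: 0.0548
```

>>> drive_tool(moves=[0, 0, -10.6, 0.03, 0, 0, 1, 0, 0, -10.6, 0.03, 0, 0, 1, 0, 0, -10.6, 0.03, 0, 0, 1, 0, 0, -10.6, 0.02, 0, 0, 1, 0, 0, -10.6, 0, 0, -0.02, 1])

```text
t: 25.9
tool_pos: [0.6251, 0.1612, 0.2973]
tool_rot: [-1.295, -2.861, 0.002]
contact_force: [-0.5, -0.5, -4.8]
opening: 0.0549
```

>>> drive_tool(moves=[0, 0, -5.2, 0, 0, -0.03, 1, 0, 0, 0, 0, 0, -0.03, 1, 0, 0, 0, 0, 0, 0, 1, 0, 0, 0, 0, 0, 0, 1, 0, 0, 0, 0, 0, 0, 1])

```text
t: 26.52
tool_pos: [0.6249, 0.1617, 0.2412]
tool_rot: [1.414, 2.803, 0.002]
contact_force: [0.4, -0.1, -3.6]
opening: 0.0546
```

```bash
python3 look.py w15; python3 - <<'E'
from ov2 import *
o=loado("w15.npz"); p=o["tool_pos"]
overlay("wrist","pics/w15.png","pics/w15o.png",0,0,512,384,1.56,outl+[rect(*loc(YEL,0,.034),36.4,.044,.098,.156),rect(p[0],p[1],36.4,.056,.076,p[2]-.0235)],o)
E
```

```text
26.525 [0.6249 0.1617 0.2412] [ 0.14  0.09  1.55 -0.    1.49 -0.5 ] 0.054640461157764705 [ 0.4 -0.1 -3.6] psi 36.45714911380713
```

View pics/w15o.png

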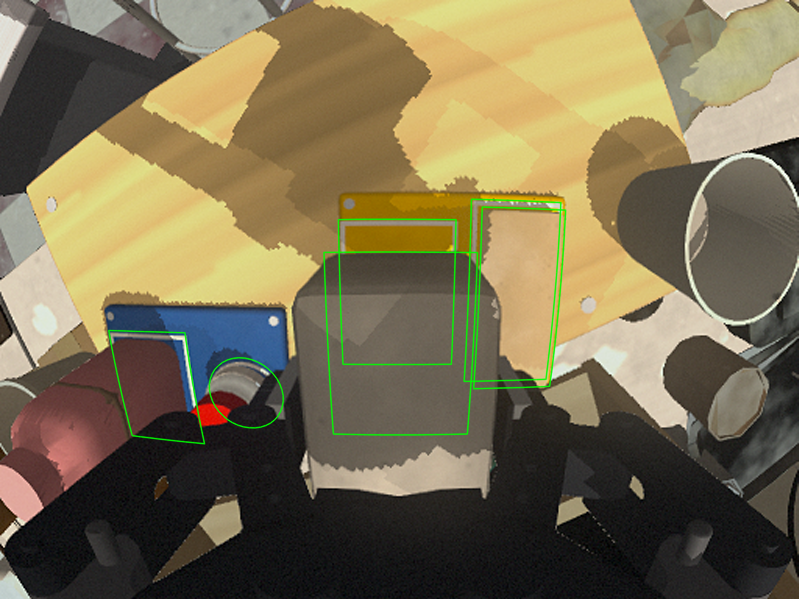

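>>> drive_tool(moves=[0, 0, 0, -0.0015, 0, -0.03, 1, 0, 0, 0, 0, 0, -0.02, 1, 0, 0, 0, 0, 0, -0.013, 1, 0, 0, 0, 0, 0, 0, 1, 0, 0, 0, 0, 0, 0, 1])

```text
t: 27.2
tool_pos: [0.6233, 0.1616, 0.1774]
tool_rot: [1.415, 2.804, 0.001]
contact_force: [0.4, 0.4, -3.8]
opening: 0.055
```

>>> drive_tool(moves=[0, 0, 0, 0, 0, -0.005, 1, 0, 0, 0, 0, 0, -0.003, 1, 0, 0, 0, 0, 0, -0.002, 1, 0, 0, 0, 0, 0, 0, 1, 0, 0, 0, 0, 0, 0, 1])

```text
t: 27.82
tool_pos: [0.6226, 0.1616, 0.1667]
tool_rot: [1.415, 2.805, 0.0]
contact_force: [-0.7, -0.6, -2.0]
opening: 0.0549
```

>>> drive_tool(moves=[0, 0, 0, 0, 0, -0.001, 1, 0, 0, 0, 0, 0, -0.0005, 1, 0, 0, 0, 0, 0, 0, 1, 0, 0, 0, 0, 0, 0, 1, 0, 0, 0, 0, 0, 0, 1])

```text
t: 28.45
tool_pos: [0.6226, 0.1616, 0.1666]
tool_rot: [1.415, 2.805, -0.0]
contact_force: [-4.7, 0.0, 5.6]
opening: 0.055
```

Down. Release partway (to about 66 mm) and rise.

>>> drive_tool(moves=[0, 0, 0, 0, 0, 0, 0.22, 0, 0, 0, 0, 0, 0, 0.22, 0, 0, 0, 0, 0, 0, 0.22, 0, 0, 0, 0, 0, 0.03, 0.22, 0, 0, 0, 0, 0, 0.06, 0.22])

```text
t: 29.08
tool_pos: [0.6208, 0.1612, 0.2515]
tool_rot: [-1.413, -2.799, 0.007]
contact_force: [1.3, -0.4, -0.2]
opening: 0.0664
```

>>> drive_tool(moves=[0, 0, 0, -0.02, 0.01, 0.06, 0.2, 0, 0, 0, -0.05, 0, 0.04, 0, 0, 0, 0, -0.05, 0, 0, 0, 0, 0, 0, 0, 0, 0, 0, 0, 0, 0, 0, 0, 0, 0])

```text
t: 29.7
tool_pos: [0.5046, 0.1713, 0.3523]
tool_rot: [1.415, 2.804, 0.0]
contact_force: [0.8, -0.1, 0.2]
opening: 0.0855
```

```bash
python3 look.py w16; python3 - <<'E'
from ov2 import *
o=loado("w16.npz")
J1=(*loc(BLU,0,-.03),36.4);B1=(*loc(YEL,0,.034),36.4);K1=(*loc(YEL,0,-.03),36.4)
cur=[circ(*loc(BLU,0,.034),.037,.188),rect(*J1,.052,.072,.24),rect(*B1,.044,.098,.156),rect(*K1,.056,.076,.201),rect(*K1,.056,.076,.14)]
overlay("wrist","pics/w16.png","pics/w16o.png",0,0,512,384,1.56,cur,o)
for n,b in(("side",(145,130,305,250)),("top",(125,100,285,220))):
    cv2.imwrite(f"pics/{n}16.png",ctrl.get_image(n)[:,:,::-1]); overlay(n,f"pics/{n}16.png",f"pics/{n}16o.png",*b,5,cur)
E
```

```text
29.7 [0.5046 0.1713 0.3523] [ 0.19 -0.21  1.66 -0.    1.69 -0.45] 0.08545182590161075 [ 0.8 -0.1  0.2] psi 36.45464602545795
```

View pics/w16o.png

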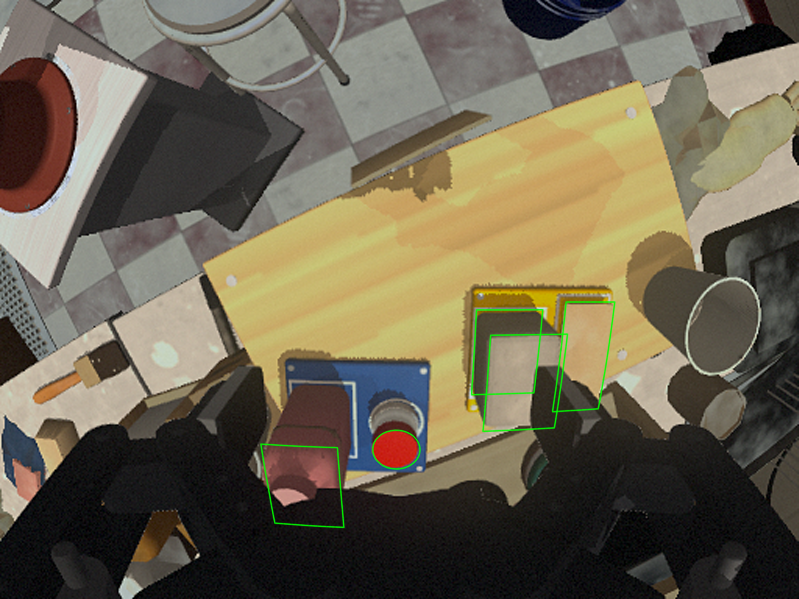

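View pics/side16o.png

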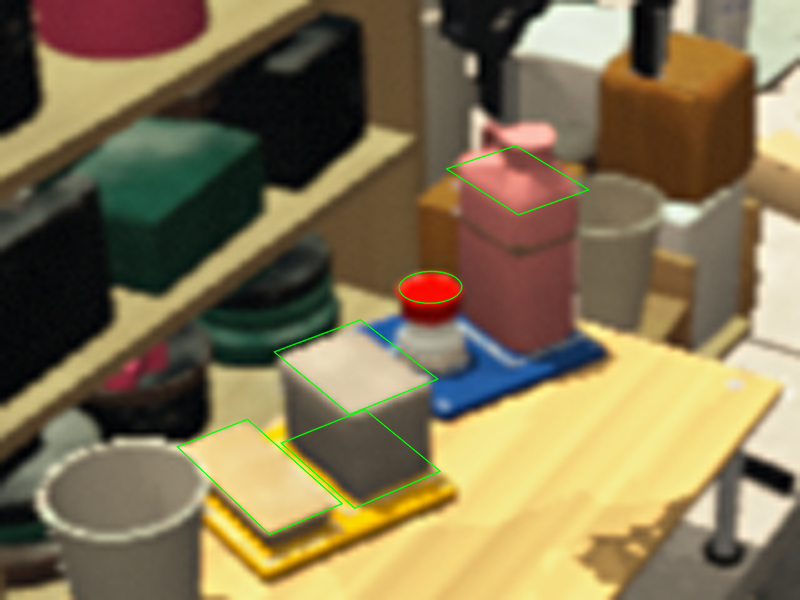

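View pics/top16o.png

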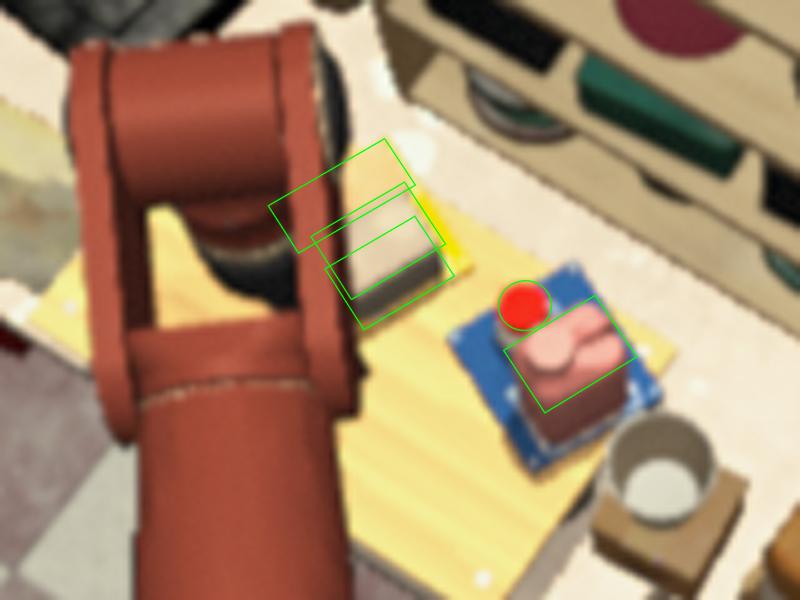

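```bash
python3 -c "
from station import ctrl
print(ctrl.get_obs()['dq'].round(3)); print(ctrl.finish_job())"
```

```text
[ 0.     0.004 -0.002 -0.001  0.003  0.001]
the job is handed in; nothing more can be done
None
```

I made up both kits and handed the job in at about 30 s of the 96 s allowed. The red-lidded pot and pink jug are on the blue board. The tan bar and grey block are on the yellow board. All four are released, and the gripper is clear and at rest.

**Placement:** in the last pictures (side, top and wrist), each object matched its modelled pose at the centre of its outline to within about 2 mm. All four looked upright with their long sides along the outlines. In the top view the arm hid the bar and part of the block, so those two rest on the side and wrist views.

**Bystanders:** the cup looked where it was at the start. I did not check the bottle or the cream block in the final pictures; they stood away from where the arm worked.

**Forces:** the largest reading printed was about 7 N per axis, sampled only at the end of each move.

No check failed or disagreed. The jug and block grips closed about 1–2 mm narrower than their stated widths, which fits their rounded or tapered sides.

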